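# Fit the drive spindle into the valve gear operator

## Task

Take the square-shanked drive spindle (the one with the flat lug on top) out of the blue rack and fit it into the gear operator: down the brass bush, turned by feel until its square finds the square hole of the drive sleeve inside, and on down until its collar rests fully home on the bush, then let go. The sleeve is sprung and hides its angle, so feel for it gently: never lean on the operator with more than about 25 N, do not drop the spindle in, and leave everything else where it is.

Things in the scene. Friction and masses are not known exactly. Their poses are not given: they have to be found in the camera images.
- spindle: steel drive spindle, 0.3 to 0.5 kg, upright and loose in one of the rack's three holes. Origin: centre of the underside of its round collar (48 mm diameter, 8 mm thick), z up along it. Above the collar a round neck (18 mm diameter) to 20 mm above the origin, then a flat lug from 20 to 52 mm, 18 mm thick along its x, 50 mm long along its y. Below the collar hangs the square shank
- spindle_lug (a point): centre of the spindle's lug, 38 mm above its origin: the place to grip, across the 18 mm thickness
- spindle_tip (a point): centre of the lower end of the spindle's shank, 70 mm below its origin. The shank is square, 16 x 16 mm with sides along the spindle's x and y; its last 1 mm is chamfered to 13.6 x 13.6 mm
- rack: blue sheet-metal rack, fixed; 70 mm (x) by 300 mm (y), 85 mm high; origin: centre of its underside. Its 12 mm thick top has three square holes, 27 mm wide, at y = -90, 0 and +90 mm; the shanks hang in them, each collar lying on the rack's top
- operator: valve gear operator, fixed on the bench: grey housing 100 x 100 mm, 100 mm high (four 5 mm bolt heads on top), with flanged pipe stubs along its x out to 105 mm either side (flanges 84 mm diameter, axis 45 mm up). Origin: centre of its underside; z runs up through the middle of the brass bush on its top
- bush_rim (a point): centre of the brass bush's mouth, at its rim, 108 mm above the operator's origin; the spindle's origin (collar underside) lies here when fully home. Rim 49 mm outside diameter, 8 mm above the housing; bore narrows from 38 mm at the rim to 24 mm 12 mm lower, so the shank can turn in it
- sleeve_face (a point): point on the bush's axis 36 mm below the rim, in the upper face of the drive sleeve: a steel block with a square through hole 18.5 mm wide, 26 mm deep. The hole's angle changes each time and is not reported; its sides stand 12 to 78 degrees off the housing's; as it is square, a quarter turn of the shank finds it. Below the sleeve is free space; home, the tip is 70 mm below the rim
- sleeve_spring (a point): point on the bush's axis 6 mm below the sleeve's upper face: how low the sleeve can be pushed. It is sprung upward: about 5 N starts it down, 1.5 N more per mm, hard stop after 6 mm at about 14 N; pushing on against it soon passes the allowed force. It turns only stiffly (0.2 N m), so it stays put while the shank slides round on it; when the squares match it springs up and the shank goes in freely
- plug_a: dark round plug gauge with a straight round handle 24 mm thick, about 46 mm tall above its collar, hanging in the rack: leave it there
- plug_b: round plug gauge with a ball handle 30 mm thick, hanging in the rack, about 43 mm tall above its collar: leave it there
- coupling: dark steel pipe coupling standing beside the operator, 48 mm diameter, 45 mm high; origin under its centre: leave it
- reducer: steel pipe reducer standing beside the operator, 52 mm diameter, 52 mm high; origin under its centre: leave it
- wrench: wrench lying on the bench beyond the rack: leave it
- paste: can of jointing paste, 70 mm diameter, 90 mm high: leave it
- flange: flat steel flange ring, 100 mm diameter, 14 mm thick, lying on the bench towards the robot: leave it
- cap: brass pipe cap, 44 mm diameter, 34 mm high, standing beside the rack: leave it
Not all that is in view belongs to the job. What is shaped like the spindle but green or turquoise is not meant.

How it is judged:
On the way:
1. the spindle is drawn up clear of the rack (z of spindle_tip in the frame of rack above 0.088 m), for 0.1 s.
At the end, for the whole second after the job is handed in: the spindle's collar rests on the rim of the operator's bush (within 3 mm of its height and 4 mm of its centre), upright within 4 degrees, at rest (horizontal distance between spindle and bush_rim below 0.004 m and z of spindle in the frame of bush_rim between -0.004 and 0.003 m and angle between spindle's own z axis and vertical below 0.07 rad and linear speed of spindle below 0.02 m/s); the robot touches nothing.
It fails at once if the spindle presses on the operator or its sleeve with more than 80 N, the sizes of all its contacts added up (a straight push of 25 N adds up to about 60) (contact force between spindle and operator above 80 N).
It fails at once if another thing is moved more than 30 mm (distance of any of plug_a, plug_b, coupling, reducer, wrench, paste, flange, cap from where it was at the start of the episode above 0.03 m).
It also fails if it takes over 72 s, if anything falls off the work surface, if the arm or the gripper's body presses on something with over 40 N, if the wrist force passes 120 N, or if a joint passes its speed limit or range.

## Robot

A 7-joint arm with a two-finger parallel gripper is mounted at the origin on the work surface. World frame = base frame: x ahead of the robot, y to its left, z up, the work surface at z = 0. Lengths are in m, angles in rad, forces in N, time in s.
With the tool pointing down it reaches from about 0.425 to 0.925 m from the base axis. Payload 6.8 kg.
Tool frame: the origin (TCP) lies midway between the tips of the shut fingers; the grasp point (between the pads) lies 19 mm behind it; z points along the fingers, y is the line along which they close (so a half turn about z gives the same grasp; the last joint's range is limited). The gripper opens to 85 mm and grips with 20 to 120 N. Pads are 22 mm wide; open, the fingers measure 114 mm over their backs; the gripper's body (76 mm by 85 mm) begins 54 mm behind the grasp point. The pads swing forward as they close: fully open they stand 13 mm farther back than shut.
Start: joints at [-1.24, 0.477, 0.022, 1.555, -0.011, 1.109, -0.083], TCP at [0.287, 0.611, 0.195] pointing down, gripper open.
Joint ranges: [-2.96, 2.96], [-0.34, 2.1], [-1.41, 1.46], [0.24, 2.44], [-1.37, 4.51], [0.17, 1.92], [-2.96, 2.96]. Speed limits (rad/s): [2.39, 2.39, 3.14, 3.14, 3.14, 3.14, 3.14].

## Interface

Orientations are given as a rotation vector (axis times angle).
In Python, from workcell import readout, snapshot, bot, nets gives the robot as it stands.
- The arm moves only by the tool carry_out, never from a script. Its argument "commands" is one flat list of numbers, 6 for each row, row after row: the shift along the tool's x, y, z as a fraction of full scale, then the turn, a rotation vector about the tool's x, y, z as a fraction of full scale. A call has exactly 10 rows; each row is the pose to reach, as a shift and turn from the pose commanded when the call began, along the tool's axes at that moment, turning the shorter way round; what a row does not reach only later rows make up. Full scale, the value 1, is 300 mm for a shift and 360 degrees for a turn. A row lasts 1/8 s, in which the tool goes at most 62.5 mm and 10.7 degrees, less where a joint would pass 70% of its speed; a pose out of reach is approached as far as the arm can. A call with a number of a shift or a turn outside -1 to 1 is refused whole. A call with a gripper value outside its range is refused whole. "fingers" is the gripper's target within -1 to 1 (shut at 1, half-way at 0, fully open at -1), set as the call begins (left out, the last holds). The fingers move at their own pace and stop on an object; "squeeze" is the grip in N (left out, the last holds). Time passes only in rows, so rows that repeat a pose let the fingers close, or fill a call up. It gives the time, the measured TCP pose, the force, the opening and the grip force at its end, in the units of the state.
- readout.state(): the state, without advancing time (a new reading comes with each control period).
- snapshot(name): name is "side" or "top" or "wrist"; returns a dict with "pixels" (400x640x3 uint8, red, green, blue), "fov_y" (degrees; the focal length in pixels is half the picture's height over the tangent of half this angle, whatever the lens; pixels are square), "cx", "cy" (the principal point, pixels), "dist_coeffs" ([k1, k2, p1, p2, k3] as OpenCV has them; the pictures are not rectified), "R" (3x3) and "t" (3): a world point X has camera coordinates R X + t; the wrist camera has in their place "hand_eye" (4x4, takes a point from camera to tool coordinates, whose origin is the TCP and whose axes are the flange's). Camera axes: x right, y down, z forward; pixel columns grow to the right and rows downward; lengths in m; the calibration is good to about 2 mm. A picture is of the moment at which its call begins: read the wrist's pose just before it. There is no depth.
- bot.finish_job(): hands the job in; it is judged then, once.
Trained networks look in a picture, given as the dict that the camera call returned (one of the last four; its "shot" number tells which), for a name from the list of things; names that differ only in an ending like _2 or _b are one class to them, and where a whole thing is asked for, a point or a joint stands for the part that bears it (a point fixed in the world has none). Each returns a list of dicts, best first, with "confidence" (0 to 1); they miss things now and then, are a little off and sometimes report something else, mostly with a low value. They report only what shows in the picture. A call takes as long as a camera call. They do not tell look-alikes from the thing itself.
- nets.search_frame(picture, query): "bbox" ([left, top, width, height] in pixels, round what is visible of it).
- nets.spot_point(picture, query): "location" ([column, row] in pixels: a listed point, or the origin of a listed thing).
The state is a dict: "t": time; "joint_pos": joint angles; "dq": joint speeds; "joint_torque": joint torques, N m; "tool_pos": TCP position; "eef_rot": TCP orientation; "force": force on the tool from outside, world axes, zero at the start; "torque": the same for the moment, N m; "finger_gap": opening from 0.0 (shut) to 1.0 (fully open); "grip_force": force on a finger pad.
Only numpy, scipy, OpenCV 4.12 (cv2) and the standard library are available. Lean on these libraries where they do the work, as an engineer would, in place of code of your own. Each camera call takes 0.05 s, during which the arm holds its last target. There are 200 camera calls.

## Working session

There is one attempt and no reset: what is moved stays moved. The work goes in short steps, Python scripts to look and compute and a tool call to move; the robot and the scene stay as the last step left them, time stands still between calls to the robot, and variables do not carry over. Pictures are saved under pics/ and viewed, at most 10 in all, crops included, and the job is handed in when it is done.

Besides the shell and the picture viewer there is one more tool, called after "Request:" as name(argument=value, ...) on one line, values as JSON. carry_out: Moves the arm, as the interface text tells. Its arguments: {"type":"object","properties":{"commands":{"type":"array","items":{"type":"number"}},"fingers":{"type":"number"},"squeeze":{"type":"number"}},"required":["commands"]}

```bash
mkdir -p pics; cat > h.py <<'E'
import numpy as np, cv2
from scipy.spatial.transform import Rotation as Ro
from workcell import readout, snapshot, bot, nets
def cam(p, st=None):
    f=200/np.tan(np.radians(p["fov_y"])/2) if 'fov_y' in p else None
    f=p["pixels"].shape[0]/2/np.tan(np.radians(p["fov_y"])/2)
    K=np.array([[f,0,p["cx"]],[0,f,p["cy"]],[0,0,1.]]); D=np.array(p["dist_coeffs"],float)
    if "R" in p: R=np.array(p["R"]); t=np.array(p["t"])
    else:
        T=np.eye(4);T[:3,:3]=Ro.from_rotvec(st["eef_rot"]).as_matrix();T[:3,3]=st["tool_pos"]
        M=np.linalg.inv(T@np.array(p["hand_eye"])); R=M[:3,:3]; t=M[:3,3]
    return K,D,R,t
def ray(c,px):
    K,D,R,t=c; u=cv2.undistortPoints(np.array([[px]],float),K,D)[0,0]
    return -R.T@t, R.T@np.array([u[0],u[1],1.])
def at_z(c,px,z):
    o,d=ray(c,px); return o+d*(z-o[2])/d[2]
def proj(c,X):
    K,D,R,t=c; return cv2.projectPoints(np.array(X,float).reshape(-1,1,3),cv2.Rodrigues(R)[0],t,K,D)[0][:,0]
def tri(c1,p1,c2,p2):
    o1,d1=ray(c1,p1);o2,d2=ray(c2,p2);s=np.linalg.lstsq(np.c_[d1,-d2],o2-o1,rcond=None)[0]
    a=o1+d1*s[0];b=o2+d2*s[1];return (a+b)/2,np.linalg.norm(a-b)
def shot(n,fn=None):
    st=readout.state(); p=snapshot(n)
    if fn: cv2.imwrite("pics/"+fn,cv2.cvtColor(p["pixels"],cv2.COLOR_RGB2BGR))
    return p,cam(p,st)
E
python3 - <<'E'
from h import *
np.set_printoptions(precision=4,suppress=True)
print(readout.state())
c={}
im=[]
for n in ("side","top"):
    p,c[n]=shot(n); im.append(p["pixels"])
    print(n,'cam at',-c[n][2].T@c[n][3])
    for q in ["spindle","rack","operator"]: print(q,[(np.round(d["bbox"]),round(d["confidence"],2)) for d in nets.search_frame(p,q)][:3])
    for q in ["spindle_lug","spindle","rack","bush_rim","operator","plug_a","plug_b"]: print(q,[(np.round(d["location"],1),round(d["confidence"],2)) for d in nets.spot_point(p,q)][:3])
    cv2.imwrite(f"pics/{n}0.png",cv2.cvtColor(p["pixels"],cv2.COLOR_RGB2BGR))
E
```

```text
{'t': 0.0, 'joint_pos': array([-1.2401,  0.4778,  0.0223,  1.5565, -0.0115,  1.1093, -0.0831]), 'dq': array([-0.0003,  0.0007, -0.0016,  0.0007, -0.0003, -0.0001, -0.0004]), 'joint_torque': array([  0.0005, -59.6449,   1.6084, -28.1206,   0.0125,   0.0089,
        -0.    ]), 'tool_pos': array([0.2865, 0.6105, 0.1936]), 'eef_rot': array([-0.6837, -3.066 ,  0.0028]), 'force': array([ 0.0529, -0.9218, -0.3033]), 'torque': array([-0.0434, -0.0108, -0.0491]), 'grip_force': 0.0, 'finger_gap': 1.0012812488150449}
side cam at [-0.089  -0.9669  0.8816]
spindle [(array([281., 139.,  15.,  36.]), 0.88), (array([206., 155.,  13.,  34.]), 0.82), (array([262., 162.,  15.,  33.]), 0.68)]
rack [(array([231., 160.,  81.,  65.]), 0.88), (array([259., 162.,  20.,  35.]), 0.71)]
operator [(array([289., 223.,  89.,  63.]), 0.62)]
spindle_lug [(array([211.8, 163.2]), 0.86), (array([327. , 176.1]), 0.79), (array([207. , 181.1]), 0.72)]
spindle [(array([329.1, 187.7]), 0.94), (array([209.3, 192.9]), 0.9), (array([287.6, 156.2]), 0.7)]
rack [(array([270. , 195.5]), 0.89), (array([333. , 248.2]), 0.65)]
bush_
[... 382 characters left out ...]
7.,  23.,  20.]), 0.78), (array([145., 261.,  35.,  23.]), 0.77)]
rack [(array([162., 193., 140.,  57.]), 0.59)]
operator [(array([370., 183.,  61., 104.]), 0.67), (array([250.,  94.,  40.,  65.]), 0.45)]
spindle_lug [(array([153.5, 271.9]), 0.81), (array([195.1, 159.5]), 0.8), (array([199.2, 303. ]), 0.74)]
spindle [(array([292.8, 166.6]), 0.92), (array([225.7, 218.3]), 0.78), (array([199.5, 168.5]), 0.72)]
rack [(array([237.1, 220.5]), 0.72), (array([318.6, 279.6]), 0.2)]
bush_rim [(array([403.9, 235.2]), 0.97)]
operator [(array([393.9, 237.3]), 0.93)]
plug_a [(array([192.1, 223.8]), 0.81), (array([271.4, 211.9]), 0.74)]
plug_b [(array([192.1, 223.8]), 0.81), (array([271.4, 211.9]), 0.74)]
```

View pics/top0.png

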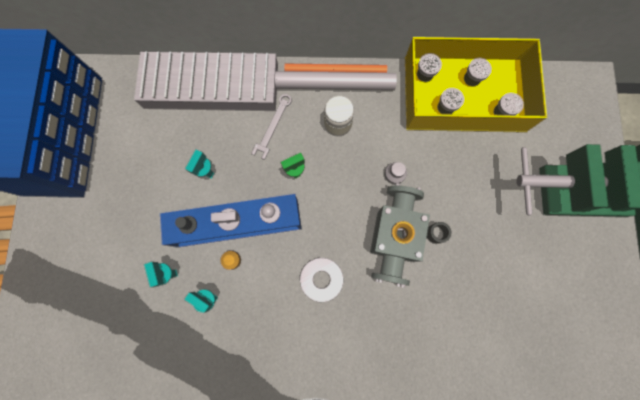

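View pics/side0.png

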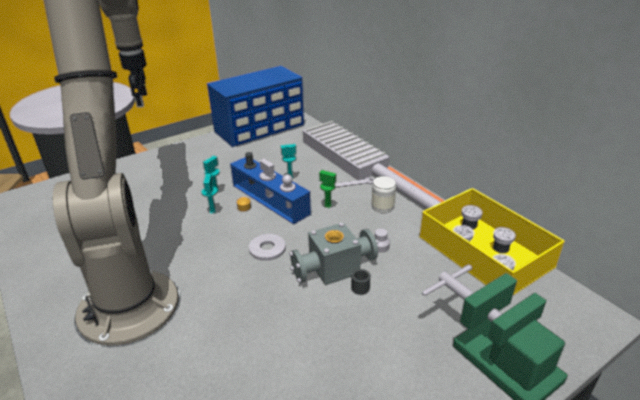

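Top view: the candidates are grey lug (225,216) in the middle hole of the blue rack, turquoise ones at (199,163), (158,272), (201,300), and green at (292,165). Only the grey steel one hangs in the rack and has a flat lug. plug_a is (185,223) and plug_b is (269,211); the bush is at (403,232). I'll confirm with a crop and measure.

```bash
python3 - <<'E'
from h import *
np.set_printoptions(precision=4,suppress=True)
pt,ct=shot("top"); ps,cs=shot("side")
b,e=tri(ct,(403.9,235.2),cs,(332.8,232.9)); print("bush",b,e)
h=b[2]
print("bush at z .108",at_z(ct,(403.9,235.2),.108),at_z(cs,(332.8,232.9),.108))
print("lug tri",tri(ct,(224,215),cs,(267,168)))
for n,px in dict(a=(183,220),lug=(224,215),b=(268,211)).items(): print(n,at_z(ct,px,.085+.048))
# rack top corners
for px in [(162,214),(296,196),(299,229),(164,245)]: print(at_z(ct,px,.085))
a=cv2.resize(pt["pixels"][190:255,150:310],None,fx=5,fy=5,interpolation=cv2.INTER_CUBIC)
b=cv2.resize(ps["pixels"][140:220,220:320],None,fx=3,fy=3,interpolation=cv2.INTER_CUBIC)
o=np.zeros((a.shape[0]+b.shape[0],800,3),np.uint8);o[:a.shape[0]]=a;o[a.shape[0]:,:300]=b
cv2.imwrite("pics/crop1.png",o[:600,:,::-1])
E
```

```text
bush [ 0.4759 -0.1775  0.1176] 0.0035100336611532303
bush at z .108 [ 0.4753 -0.1786  0.108 ] [ 0.4848 -0.168   0.108 ]
lug tri (array([0.5079, 0.2016, 0.1104]), np.float64(0.002729712874862554))
a [0.4936 0.2786 0.133 ]
lug [0.5059 0.1947 0.133 ]
b [0.5162 0.1045 0.133 ]
[0.5119 0.3446 0.085 ]
[0.5585 0.0519 0.085 ]
[0.4858 0.0428 0.085 ]
[0.4445 0.3332 0.085 ]
```

View pics/crop1.png

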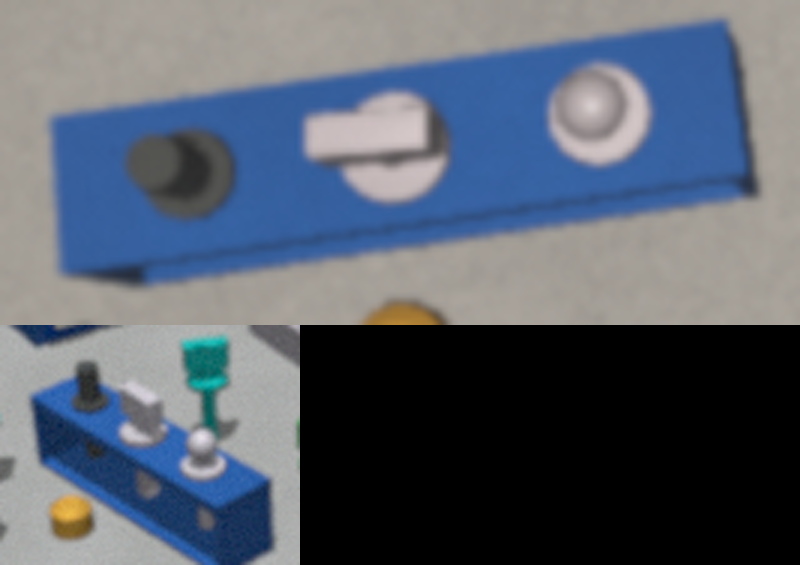

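The crop confirms it: a steel flat lug and collar sit in the rack's middle hole between the dark straight plug and the ball plug. Now I'll compute the hover move.

```bash
cat >> h.py <<'E'
def plan(xyz,phi=None):
    """commands row for TCP to xyz, tool y pointing along world angle phi (mod pi), tool down; from measured pose"""
    st=readout.state(); R=Ro.from_rotvec(st["eef_rot"]).as_matrix()
    s=R.T@(np.array(xyz)-st["tool_pos"])/.3
    y0=np.arctan2(R[1,1],R[0,1])
    if phi is None: phi=y0
    d=(phi-y0+np.pi/2)%np.pi-np.pi/2; f=y0+d
    yv=np.array([np.cos(f),np.sin(f),0]); zv=np.array([0,0,-1.])
    T=np.c_[np.cross(yv,zv),yv,zv]; r=Ro.from_matrix(R.T@T).as_rotvec()/(2*np.pi)
    print("phi now",np.degrees(y0),"cmd",np.round(s,4),np.round(r,4),"pos",st["tool_pos"])
E
python3 - <<'E'
from h import *
np.set_printoptions(precision=4,suppress=True)
p,c=shot("top")
f=lambda x,y,z: at_z(c,(150+x/5,190+y/5),z)
l,r=f(309,139,.137),f(424,128,.137)
print("lug ends",l,r,np.linalg.norm(l-r)); print("lug c",(l+r)/2,"collar",f(394,147,.093))
d=r-l; ang=np.arctan2(d[1],d[0]); print(np.degrees(ang))
m=(l+r)/2
plan([m[0],m[1],.30],ang+np.pi/2)
st=readout.state();T=Ro.from_rotvec(st["eef_rot"]).as_matrix(); print(snapshot("wrist")["hand_eye"])
E
```

```text
lug ends [0.4989 0.2182 0.137 ] [0.5045 0.1714 0.137 ] 0.04720056880081154
lug c [0.5017 0.1948 0.137 ] collar [0.5022 0.1946 0.093 ]
-83.1951134734614
phi now 64.85766962016656 cmd [-1.2381 -0.9516 -0.3514] [ 0.     -0.      0.1613] pos [0.2868 0.6111 0.1946]
[[ 0.0008 -0.9579 -0.2872  0.0737]
 [ 1.      0.0004  0.0011  0.0008]
 [-0.001  -0.2872  0.9579 -0.1791]
 [ 0.      0.      0.      1.    ]]
```

Request:
carry_out(commands=[0,0,-0.2,0,0,0,0,0,-0.35,0,0,0.02,-0.15,-0.11,-0.35,0,0,0.04,-0.3,-0.23,-0.35,0,0,0.07,-0.45,-0.35,-0.35,0,0,0.1,-0.6,-0.46,-0.35,0,0,0.13,-0.75,-0.58,-0.35,0,0,0.16,-0.9,-0.7,-0.35,0,0,0.16,-1,-0.8,-0.35,0,0,0.16,-1,-0.85,-0.35,0,0,0.16], fingers=-1)

```text
t: 2.55
tool_pos: [0.4514, 0.2494, 0.2999]
eef_rot: [2.083, 2.351, 0.001]
force: [-1.5, 0.5, -0.6]
finger_gap: 1.001
grip_force: 0.0
```

```bash
python3 - <<'E'
from h import *
np.set_printoptions(precision=4,suppress=True)
p,c=shot("wrist","w1.png")
print(proj(c,[[.5017,.1948,.137],[.5022,.1946,.093],[.4989,.2182,.137],[.5045,.1714,.137]]))
for q in ["spindle_lug","spindle"]: print(q,[(np.round(d["location"],1),round(d["confidence"],2)) for d in nets.spot_point(p,q)][:3])
plan([.5017,.1948,.25],np.radians(6.8))
E
```

```text
[[349.5636 224.0885]
 [346.1389 212.1215]
 [350.3039 205.2531]
 [348.8375 242.2153]]
spindle_lug [(array([262.5,  84.8]), 0.95), (array([212.5, 163.8]), 0.9), (array([350.1, 218.7]), 0.88)]
spindle [(array([442.4, 165.5]), 0.96), (array([226.6, 161.6]), 0.93), (array([412.7, 295.9]), 0.77)]
phi now 7.2882003389657966 cmd [-0.2158  0.1481  0.1659] [ 0.     -0.0002  0.0014] pos [0.4494 0.2533 0.2998]
```

View pics/w1.png

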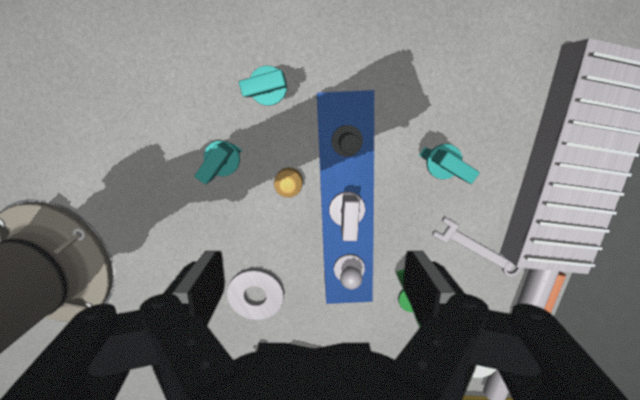

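Wrist view: the lug top is at (350,220), close to the predicted (349.6,224), so the top-view estimate holds. I'll move closer above it.

Request:
carry_out(commands=[-0.1,0.07,0.08,0,0,0,-0.2,0.14,0.16,0,0,0,-0.216,0.148,0.24,0,0,0,-0.216,0.148,0.3,0,0,0,-0.216,0.148,0.33,0,0,0,-0.216,0.148,0.333,0,0,0,-0.216,0.148,0.333,0,0,0,-0.216,0.148,0.333,0,0,0,-0.216,0.148,0.333,0,0,0,-0.216,0.148,0.333,0,0,0])

```text
t: 3.95
tool_pos: [0.5023, 0.1941, 0.1999]
eef_rot: [2.077, 2.357, 0.001]
force: [-0.1, 0.3, 0.1]
finger_gap: 1.003
grip_force: 0.0
```

```bash
python3 - <<'E'
from h import *
np.set_printoptions(precision=4,suppress=True)
p,c=shot("wrist","w2.png")
print(proj(c,[[.5017,.1948,.137],[.4989,.2182,.137],[.5045,.1714,.137],[.5022,.1946,.093]]))
for q in ["spindle_lug","spindle"]: print(q,[(np.round(d["location"],1),round(d["confidence"],2)) for d in nets.spot_point(p,q)][:3])
plan([.5017,.1948,.104],np.radians(6.8))
x=cv2.resize(p["pixels"][80:400,160:480],None,fx=1.8,fy=1.8,interpolation=cv2.INTER_CUBIC);cv2.imwrite("pics/w2c.png",x[:,:,::-1])
E
```

```text
[[312.7087 199.339 ]
 [312.9262 171.1244]
 [312.5032 226.0885]
 [313.2449 186.324 ]]
spindle_lug [(array([416.5, 322.7]), 0.97), (array([462. , 118.6]), 0.77), (array([316.1, 193.3]), 0.56)]
spindle [(array([406. , 305.7]), 0.96), (array([205.3,   6.1]), 0.88), (array([150.5, 114.9]), 0.88)]
phi now 7.251424879289472 cmd [ 0.0025 -0.0016  0.3192] [ 0.     -0.      0.0013] pos [0.5023 0.1941 0.1998]
```

View pics/w2c.png

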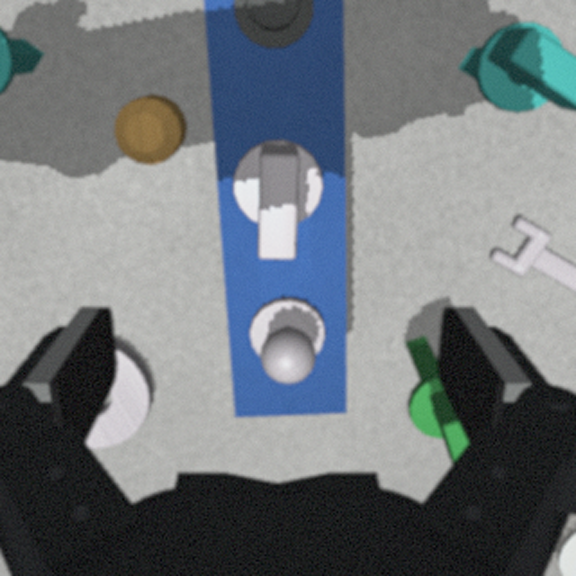

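Request:
carry_out(commands=[0.009,0.002,0.1,0,0,0.001,0.009,0.002,0.2,0,0,0.001,0.009,0.002,0.28,0,0,0.001,0.009,0.002,0.319,0,0,0.001,0.009,0.002,0.319,0,0,0.001,0.009,0.002,0.319,0,0,0.001,0.009,0.002,0.319,0,0,0.001,0.009,0.002,0.319,0,0,0.001,0.009,0.002,0.319,0,0,0.001,0.009,0.002,0.319,0,0,0.001], fingers=-1)

```text
t: 5.35
tool_pos: [0.5025, 0.1969, 0.1041]
eef_rot: [2.084, 2.351, 0.0]
force: [-0.3, 0.3, -0.5]
finger_gap: 1.001
grip_force: 0.0
```

Request:
carry_out(commands=[0,0,0,0,0,0,0,0,0,0,0,0,0,0,0,0,0,0,0,0,0,0,0,0,0,0,0,0,0,0,0,0,0,0,0,0,0,0,0,0,0,0,0,0,0,0,0,0,0,0,0,0,0,0,0,0,0,0,0,0], fingers=1, squeeze=60)

```text
t: 6.6
tool_pos: [0.5024, 0.1968, 0.104]
eef_rot: [-2.084, -2.351, 0.0]
force: [0.2, 0.4, -0.3]
finger_gap: -0.0
grip_force: 0.0
```

The gripper shut on nothing, so I'll look before moving.

```bash
python3 - <<'E'
from h import *
p,c=shot("wrist"); q,cs=shot("side"); t,ct=shot("top")
o=np.zeros((600,800,3),np.uint8)
o[:280,:448]=cv2.resize(p["pixels"],(448,280))
o[:280,448:]=cv2.resize(t["pixels"][175:255,175:275],(352,280),interpolation=cv2.INTER_CUBIC)
o[280:,:400]=cv2.resize(q["pixels"][125:225,220:345],(400,320),interpolation=cv2.INTER_CUBIC)
cv2.imwrite("pics/m.png",o[:,:,::-1]); s=readout.state(); print(s["finger_gap"],s["tool_pos"],s["grip_force"])
print(proj(cs,s["tool_pos"]),proj(ct,s["tool_pos"]))
E
```

```text
0.00044631123813727744 [0.5024917  0.19687312 0.10400647] 0.0
[[266.82588549 170.96698961]] [[226.46503387 218.55113379]]
```

View pics/m.png

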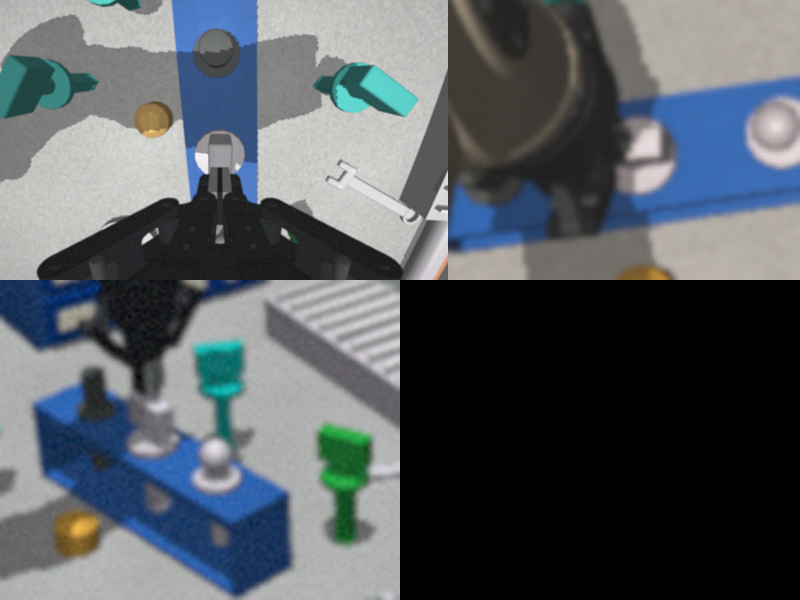

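Fingers sit shut near the lug, but the view is ambiguous. I'll zoom in with the expected outlines drawn.

```bash
python3 - <<'E'
from h import *
o=np.zeros((600,800,3),np.uint8)
s=readout.state(); R=Ro.from_rotvec(s["eef_rot"]).as_matrix()
def box(cx,cy,ang,hx,hy,z0,z1):
    x=np.array([np.cos(ang),np.sin(ang)]);y=np.array([-x[1],x[0]])
    P=[np.r_[np.array([cx,cy])+a*hx*x+b*hy*y,z] for z in(z0,z1) for a,b in((1,1),(1,-1),(-1,-1),(-1,1))]
    return P
L=box(.5017,.1948,np.radians(6.8),.009,.025,.105,.137)
for n,(r0,r1,q0,q1),(oy,ox,k) in (("wrist",(140,340,230,430),(0,0,2)),("wrist",(140,340,230,430),(0,400,2)),("side",(145,200,230,310),(400,0,3.6)),("side",(145,200,230,310),(400,400,3.6))):
    p,c=shot(n); im=cv2.resize(p["pixels"][r0:r1,q0:q1],None,fx=k,fy=k,interpolation=cv2.INTER_CUBIC)
    if ox:
        pr=((proj(c,L)-[q0,r0])*k).astype(int)
        for f in (pr[:4],pr[4:]): cv2.polylines(im,[f],True,(255,0,0),1)
        t=((proj(c,s["tool_pos"])-[q0,r0])*k).astype(int)[0]; cv2.circle(im,tuple(int(v) for v in t),3,(0,255,0),-1)
    hh=min(im.shape[0],600-oy); o[oy:oy+hh,ox:ox+im.shape[1]]=im[:hh]
cv2.imwrite("pics/z.png",o[:,:,::-1]); print(s["joint_pos"],s["force"],s["torque"])
E
```

```text
[-0.79053532  0.38152071  0.37554971  1.98545217 -0.19010232  0.80800194
 -0.1871554 ] [0.36192162 0.1319282  0.0761557 ] [-0.00064838  0.00784387 -0.0413778 ]
```

View pics/z.png

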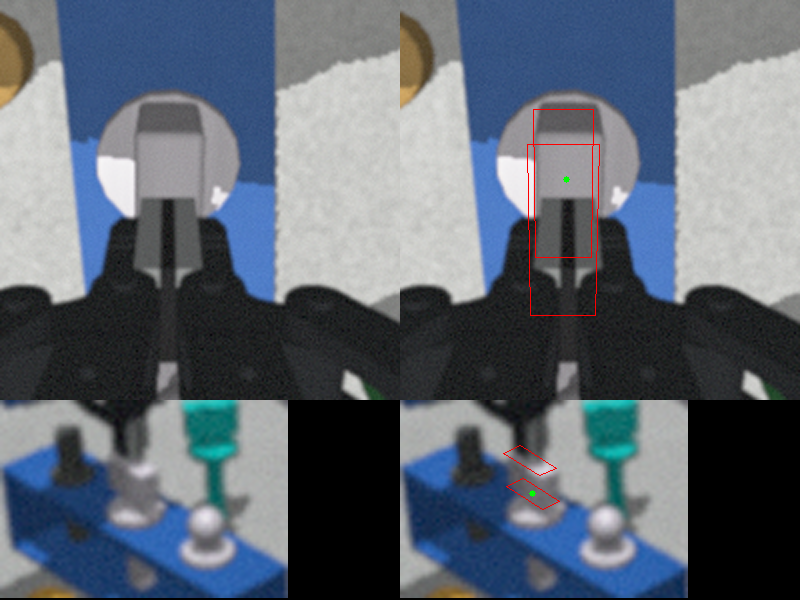

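```bash
python3 - <<'E'
from h import *
np.set_printoptions(precision=1,suppress=True)
s=readout.state();T=Ro.from_rotvec(s["eef_rot"]).as_matrix()
p,c=shot("wrist")
W=lambda v:T@np.array(v)+s["tool_pos"]
print("crop px: shut tip front edge",(proj(c,[W([.011,0,0]),W([0,0,0]),W([-.011,0,0]),W([.011,0,-.02]),W([.011,0,-.03])])-[230,140])*2)
print("open tip full px",proj(c,[W([.011,-.0425,-.013]),W([0,-.0425,-.013]),W([-.011,-.0425,-.013])]), "seen ~(221,251)")
print("mirror x",proj(c,[W([.011,.0425,-.013])]),"seen right ~(406,251)")
E
```

```text
crop px: shut tip front edge [[167.  146. ]
 [167.  179.2]
 [167.  211.2]
 [167.1 170. ]
 [167.1 184.1]]
open tip full px [[239.9 220.4]
 [241.2 238. ]
 [242.5 254.9]] seen ~(221,251)
mirror x [[387.1 220.4]] seen right ~(406,251)
```

The two wrist measurements agree. Open tips project at z = -52 mm in the tool frame where -13 mm was expected, and shut tips at about -40 mm where 0 was expected. The side view agrees too. So the real fingertips end about 39 mm behind the reported TCP, and the shut pads stand just above the lug. I'll open and go down about 38 mm in two careful steps.

Request:
carry_out(commands=[0,0,0,0,0,0,0,0,0,0,0,0,0,0,0,0,0,0,0,0,0,0,0,0,0,0,0,0,0,0,0,0,0,0,0,0,0,0,0,0,0,0,0,0,0.02,0,0,0,0,0,0.04,0,0,0,0,0,0.06,0,0,0], fingers=-1)

```text
t: 8.25
tool_pos: [0.5023, 0.1968, 0.0854]
eef_rot: [-2.084, -2.351, 0.001]
force: [-0.7, 0.2, -0.4]
finger_gap: 0.998
grip_force: 0.0
```

Request:
carry_out(commands=[0,0,0.01,0,0,0,0,0,0.02,0,0,0,0,0,0.03,0,0,0,0,0,0.04,0,0,0,0,0,0.05,0,0,0,0,0,0.06,0,0,0,0,0,0.065,0,0,0,0,0,0.065,0,0,0,0,0,0.065,0,0,0,0,0,0.065,0,0,0])

```text
t: 9.5
tool_pos: [0.5026, 0.1969, 0.0666]
eef_rot: [2.084, 2.351, 0.0]
force: [-0.2, -0.1, 0.5]
finger_gap: 1.004
grip_force: 0.0
```

```bash
python3 - <<'E'
from h import *
o=np.zeros((600,800,3),np.uint8)
p,c=shot("wrist"); o[:400,:640]=p["pixels"]
p,c=shot("side"); o[400:,:400]=cv2.resize(p["pixels"][140:200,220:340],(400,200),interpolation=cv2.INTER_CUBIC)
cv2.imwrite("pics/y.png",o[:,:,::-1]); s=readout.state(); print(s["force"],s["tool_pos"],s["finger_gap"])
E
```

```text
[ 0.59065391  0.37907775 -0.0781659 ] [0.50254718 0.19688178 0.06658703] 0.9998802400699793
```

View pics/y.png

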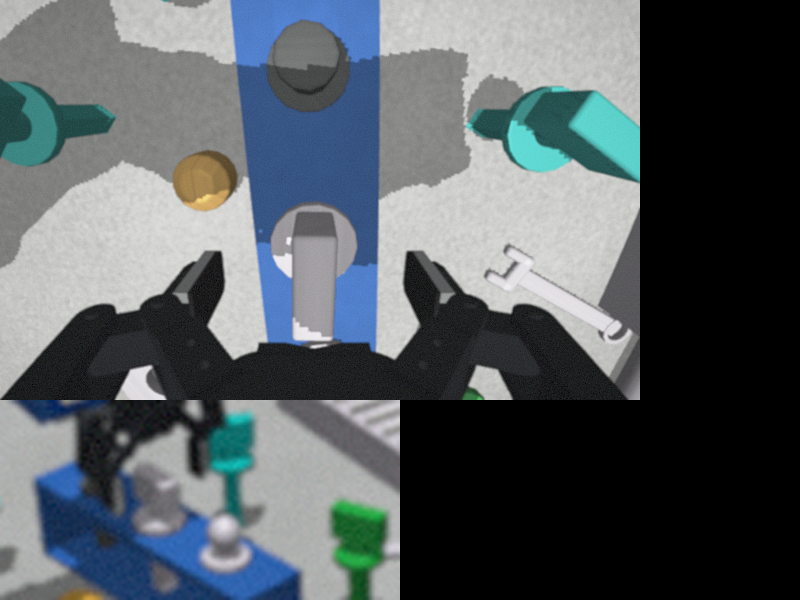

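Wrist view: the pads straddle the lug symmetrically (lug columns 292–335, pads 223/405), and the lug centre lies about 1.7 mm along tool x. I'll correct that and grip.

Request:
carry_out(commands=[0.005,0,0,0,0,0,0.005,0,0,0,0,0,0.005,0,0,0,0,0,0.005,0,0,0,0,0,0.005,0,0,0,0,0,0.005,0,0,0,0,0,0.005,0,0,0,0,0,0.005,0,0,0,0,0,0.005,0,0,0,0,0,0.005,0,0,0,0,0], fingers=1, squeeze=70)

```text
t: 10.85
tool_pos: [0.5025, 0.1984, 0.0667]
eef_rot: [2.084, 2.351, 0.001]
force: [-0.6, -0.7, 4.3]
finger_gap: 0.201
grip_force: 69.1
```

Request:
carry_out(commands=[0,0,-0.02,0,0,0,0,0,-0.06,0,0,0,0,0,-0.11,0,0,0,0,0,-0.17,0,0,0,0,0,-0.23,0,0,0,0,0,-0.3,0,0,0,0,0,-0.37,0,0,0,0,0,-0.43,0,0,0,0,0,-0.45,0,0,0,0,0,-0.45,0,0,0])

```text
t: 12.1
tool_pos: [0.5023, 0.1983, 0.2019]
eef_rot: [2.084, 2.351, 0.001]
force: [-0.8, 0.3, -3.5]
finger_gap: 0.201
grip_force: 68.4
```

```bash
python3 - <<'E'
from h import *
np.set_printoptions(precision=4,suppress=True)
s=readout.state();print(s["finger_gap"],s["force"],s["tool_pos"],s["joint_pos"])
R=Ro.from_rotvec(s["eef_rot"]).as_matrix()
exp=s["tool_pos"]+R@np.array([0,0,-.058])
for n in("side","top"):
    p,c=shot(n); print(n,"exp lug,origin,tip",proj(c,[exp,exp-[0,0,.038],exp-[0,0,.108]]).ravel())
    for q in ["spindle_lug","spindle","spindle_tip"]: print(q,[(np.round(d["location"],1),round(d["confidence"],2)) for d in nets.spot_point(p,q)][:5])
    b=nets.spot_point(p,"bush_rim")[0]["location"]; print("bush",b,at_z(c,b,.108))
plan([.476,-.176,s["tool_pos"][2]],np.radians(6.8))
E
```

```text
0.2009334698628124 [-0.8005  0.2718 -3.4859] [0.5023 0.1983 0.2019] [-0.8356  0.2557  0.4133  1.8938 -0.1201  1.0154 -0.2506]
side exp lug,origin,tip [262.3473 123.7323 263.4131 135.732  265.2982 156.9323]
spindle_lug [(array([328. , 174.6]), 0.92), (array([288.3, 147.8]), 0.83), (array([212.2, 163.9]), 0.72), (array([205.5, 181.7]), 0.7), (array([263.7, 126.4]), 0.67)]
spindle [(array([207.3, 195.5]), 0.91), (array([327.4, 187.8]), 0.9), (array([287.5, 155.2]), 0.8), (array([209.9, 173.5]), 0.63), (array([262.1, 138.4]), 0.56)]
spindle_tip [(array([287.4, 175.7]), 0.85), (array([212.8, 193.5]), 0.83), (array([267.7, 164.1]), 0.75), (array([326.7, 208.1]), 0.65), (array([210. , 216.9]), 0.64)]
bush [332.8, 233.8] [ 0.4827 -0.1709  0.108 ]
top exp lug,origin,tip [202.4366 206.1078 209.092  209.6773 219.6277 215.3274]
spindle_lug [(array([205.6, 206.1]), 0.93), (array([192.2, 160.5]), 0.87), (array([201.8, 301.6]), 0.74), (array([151.3, 269.8]), 0.67), (array([288.5, 159.5]), 0.58)]
spindle [(array([159.2, 274. ]), 0.79), (array([295.7, 168.6]), 0.75), (array([201.3, 168.1]), 0.73), (array([206.5, 299.4]), 0.6), (array([208.8, 208.6]), 0.54)]
spindle_tip [(array([297.2, 175.6]), 0.93), (array([211. , 295.5]), 0.75), (array([176.4, 272.7]), 0.65), (array([219.8, 214.6]), 0.63), (array([208. , 172.6]), 0.54)]
bush [402.7, 236.0] [ 0.4735 -0.1761  0.108 ]
phi now 6.895301901336182 cmd [-1.228  -0.2365 -0.0016] [-0.0001  0.      0.0003] pos [0.5022 0.1983 0.2013]
```

Held and clear of the rack (about 3.2 N of weight, tip about 0.15 m up). I'll carry it over slightly past the operator so the wrist camera sees the bush unobstructed.

Request:
carry_out(commands=[0,0,-0.08,0,0,0,-0.08,-0.02,-0.08,0,0,0,-0.2,-0.04,-0.08,0,0,0,-0.32,-0.06,-0.08,0,0,0,-0.44,-0.08,-0.08,0,0,0,-0.56,-0.11,-0.08,0,0,0,-0.68,-0.13,-0.08,0,0,0,-0.8,-0.16,-0.08,0,0,0,-0.92,-0.18,-0.08,0,0,0,-1,-0.2,-0.08,0,0,0])

```text
t: 13.85
tool_pos: [0.4774, -0.1096, 0.2251]
eef_rot: [-2.087, -2.348, 0.001]
force: [0.2, 0.6, -3.6]
finger_gap: 0.2
grip_force: 68.7
```

Request:
carry_out(commands=[-0.08,-0.01,0,0,0,0,-0.16,-0.02,0,0,0,0,-0.24,-0.03,0,0,0,0,-0.3,-0.04,0,0,0,0,-0.34,-0.05,0,0,0,0,-0.34,-0.05,0,0,0,0,-0.34,-0.05,0,0,0,0,-0.34,-0.05,0,0,0,0,-0.34,-0.05,0,0,0,0,-0.34,-0.05,0,0,0,0])

```text
t: 15.1
tool_pos: [0.4762, -0.2095, 0.2255]
eef_rot: [2.083, 2.352, 0.0]
force: [0.6, -0.0, -3.6]
finger_gap: 0.2
grip_force: 68.7
```

```bash
python3 - <<'E'
from h import *
np.set_printoptions(precision=4,suppress=True)
s=readout.state();print(s["tool_pos"],s["joint_pos"])
p,c=shot("wrist","w5.png")
print([(np.round(d["location"],1),round(d["confidence"],2)) for d in nets.spot_point(p,"bush_rim")][:2])
im=p["pixels"];hsv=cv2.cvtColor(im,cv2.COLOR_RGB2HSV)
m=cv2.inRange(hsv,(10,90,60),(30,255,255)); m=cv2.morphologyEx(m,cv2.MORPH_OPEN,np.ones((3,3)))
n,l,stt,cen=cv2.connectedComponentsWithStats(m)
for i in np.argsort(-stt[1:,4])[:2]+1:
    pts=np.argwhere(l==i)[:,::-1].astype(np.int32); h=cv2.convexHull(pts); el=cv2.fitEllipse(h)
    print("blob",stt[i],"ellipse",el,at_z(c,el[0],.108)); cv2.ellipse(im,el,(255,0,0),1)
R=Ro.from_rotvec(s["eef_rot"]).as_matrix()
e=s["tool_pos"]+R@np.array([0,0,-.058])
print("tip exp",proj(c,[e-[0,0,.108]]), "net", [(np.round(d["location"],1),round(d["confidence"],2)) for d in nets.spot_point(p,"spindle_tip")][:2])
cv2.imwrite("pics/w5.png",im[:,:,::-1])
E
```

```text
[ 0.4762 -0.2095  0.2255] [-0.2875  0.2149  0.685   1.9204 -0.1555  1.059   0.5836]
[(array([323.5, 151.6]), 0.87)]
blob [ 472  190  168  147 8908] ellipse ((561.2284545898438, 267.0828857421875), (161.70565795898438, 209.1104278564453), 91.741943359375) [ 0.7648 -0.2705  0.108 ]
blob [ 548  259   92  141 5974] ellipse ((597.3932495117188, 341.2364196777344), (78.57902526855469, 182.52919006347656), 26.655977249145508) [ 0.8562 -0.3674  0.108 ]
tip exp [[313.4107 205.0708]] net [(array([316.1, 206.1]), 0.9)]
```

View pics/w5.png

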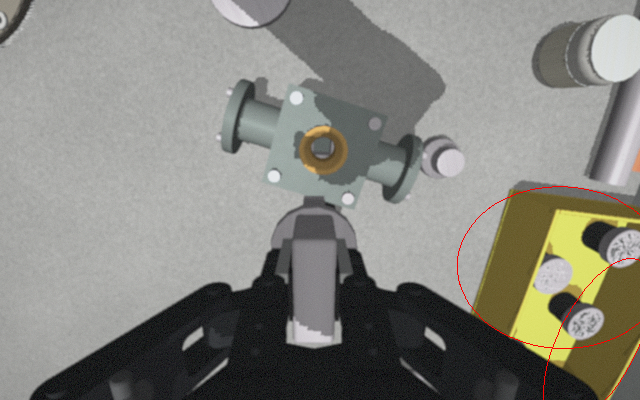

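The wrist view shows the bush ring at about (323,150) and the sleeve visible down the bore. I'll fit the ring in a local window and spend the last view on a large crop of the bore.

```bash
python3 - <<'E'
from h import *
np.set_printoptions(precision=4,suppress=True)
ims=[]
for i in range(6): p,c=shot("wrist"); ims.append(p["pixels"].astype(float))
im=np.mean(ims,0).astype(np.uint8)
np.save("bore.npy",im)
x0,y0=288,115; roi=im[y0:y0+70,x0:x0+70]; hsv=cv2.cvtColor(roi,cv2.COLOR_RGB2HSV)
m=cv2.inRange(hsv,(8,80,40),(30,255,255)); n,l,stt,cen=cv2.connectedComponentsWithStats(m)
i=1+np.argmax(stt[1:,4]); cn=max(cv2.findContours((l==i).astype(np.uint8),cv2.RETR_EXTERNAL,cv2.CHAIN_APPROX_NONE)[0],key=len)
el=cv2.fitEllipse(cn); ce=(el[0][0]+x0,el[0][1]+y0)
print(stt[i],el,ce,"rim",at_z(c,ce,.108))
R=c[2]
# housing bolt heads: from full picture
B=[(296,98),(375,124),(348,199),(274,176)]
P=[at_z(c,b,.104) for b in B]; print("bolts centre",np.mean(P,0)); d=P[1]-P[0];print("housing angle",np.degrees(np.arctan2(d[1],d[0])))
# rectified bird's-eye of sleeve plane z=.072 around bush
ctr=at_z(c,ce,.108); k=10
def bird(z,half,k):
    n=int(2*half*1000*k); g=np.arange(n)/k/1000-half
    X,Y=np.meshgrid(g,g); pts=np.c_[(ctr[0]+Y.ravel()*-1),(ctr[1]-X.ravel()),np.full(n*n,z)] # up=+x, left=+y
    uv=proj(c,pts).reshape(n,n,2).astype(np.float32)
    return cv2.remap(im,uv[...,0],uv[...,1],cv2.INTER_CUBIC)
a=cv2.resize(bird(.072,.016,12),(400,400)); b=cv2.resize(bird(.108,.028,7),(400,400))
a2=np.clip((a.astype(float)-a.min())*255/(np.percentile(a,95)-a.min()),0,255).astype(np.uint8)
cv2.imwrite("pics/bore.png",np.hstack([a2,b])[:,:,::-1])
E
```

```text
[  11   10   49   49 1432] ((35.18233108520508, 34.45956802368164), (47.595455169677734, 47.873470306396484), 161.09898376464844) (323.1823310852051, 149.45956802368164) rim [ 0.4814 -0.1745  0.108 ]
bolts centre [ 0.4818 -0.1761  0.104 ]
housing angle -10.5552174712965
```

View pics/bore.png

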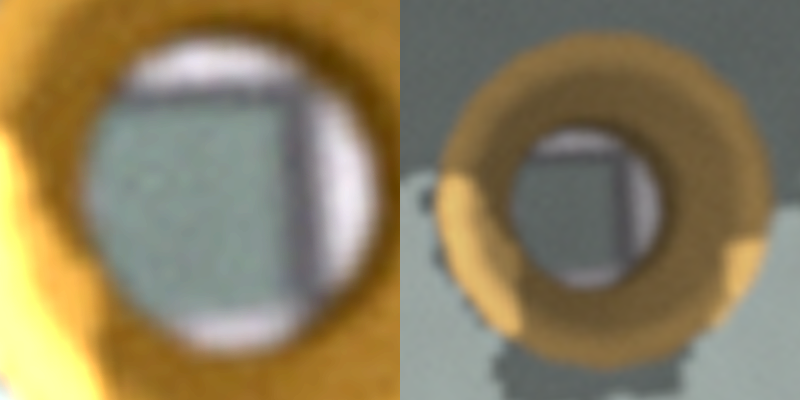

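The bore shows the square hole plainly. Its edges lean about 5° (world), which is about 16° off the housing (−10.6°) and so within the stated 12–78°. The shank stands at about 6.9°, so it's already nearly aligned. Bush at about (0.481, −0.175), and the ring and bolt fits agree.

```bash
python3 - <<'E'
from h import *
np.set_printoptions(precision=4,suppress=True)
plan([.4812,-.1752,.166],np.radians(5.5))
E
```

```text
phi now 6.897031202965197 cmd [0.1123 0.0307 0.1982] [-0.     -0.      0.0039] pos [ 0.4761 -0.2098  0.2255]
```

Request:
carry_out(commands=[0.04,0.01,0,0,0,0.002,0.08,0.02,0,0,0,0.004,0.112,0.031,0.03,0,0,0.004,0.112,0.031,0.07,0,0,0.004,0.112,0.031,0.12,0,0,0.004,0.112,0.031,0.16,0,0,0.004,0.112,0.031,0.19,0,0,0.004,0.112,0.031,0.198,0,0,0.004,0.112,0.031,0.198,0,0,0.004,0.112,0.031,0.198,0,0,0.004])

```text
t: 16.8
tool_pos: [0.4817, -0.1754, 0.1665]
eef_rot: [2.113, 2.324, 0.001]
force: [0.0, 0.4, -4.4]
finger_gap: 0.198
grip_force: 68.8
```

```bash
python3 - <<'E'
from h import *
np.set_printoptions(precision=4,suppress=True)
s=readout.state();print(s["tool_pos"],s["force"],s["torque"],s["joint_pos"][6])
R=Ro.from_rotvec(s["eef_rot"]).as_matrix();e=s["tool_pos"]+R@np.array([0,0,-.058])
for n in("side","wrist"):
    p,c=shot(n)
    t=[(np.round(d["location"],1),round(d["confidence"],2)) for d in nets.spot_point(p,"spindle_tip")][:5]
    b=[(np.round(d["location"],1),round(d["confidence"],2)) for d in nets.spot_point(p,"bush_rim")][:2]
    print(n,"tip exp",proj(c,[e-[0,0,.108]]),"rim exp",proj(c,[[.4812,-.1752,.108]]),"lug exp",proj(c,[e])); print("tip",t,"\nrim",b)
    print([(np.round(d["location"],1),round(d["confidence"],2)) for d in nets.spot_point(p,"spindle_lug")][:5])
E
```

```text
[ 0.4817 -0.1754  0.1665] [ 0.0085  0.407  -4.4335] [ 0.0472  0.0421 -0.0018] 0.5385663733824033
side tip exp [[333.5236 232.1531]] rim exp [[333.3241 234.8807]] lug exp [[333.488  195.9426]]
tip [(array([212.2, 214.4]), 0.84), (array([333.5, 235.3]), 0.82), (array([332., 230.]), 0.73), (array([267.7, 197.7]), 0.71), (array([290.3, 174.3]), 0.6)] 
rim [(array([330.1, 232.9]), 0.91), (array([287.6, 193.5]), 0.26)]
[(array([334.1, 198.1]), 0.86), (array([207.9, 183.2]), 0.64), (array([212.1, 162.9]), 0.61), (array([288.5, 149.6]), 0.55)]
wrist tip exp [[313.5714 205.2913]] rim exp [[313.0095 201.7333]] lug exp [[314.0513 279.6767]]
tip [(array([312.7, 206.5]), 0.94), (array([311.5, 204.3]), 0.43)] 
rim []
[(array([312.8, 279.8]), 0.73)]
```

Request:
carry_out(commands=[0,0,0.015,0,0,0,0,0,0.025,0,0,0,0,0,0.033,0,0,0,0,0,0.04,0,0,0,0,0,0.045,0,0,0,0,0,0.05,0,0,0,0,0,0.055,0,0,0,0,0,0.06,0,0,0,0,0,0.06,0,0,0,0,0,0.06,0,0,0])

```text
t: 18.45
tool_pos: [0.4814, -0.1753, 0.1481]
eef_rot: [2.113, 2.325, 0.0]
force: [-0.3, -0.3, -4.7]
finger_gap: 0.199
grip_force: 68.8
```

Request:
carry_out(commands=[0,0,0.003,0,0,0,0,0,0.006,0,0,0,0,0,0.009,0,0,0,0,0,0.012,0,0,0,0,0,0.015,0,0,0,0,0,0.018,0,0,0,0,0,0.02,0,0,0,0,0,0.02,0,0,0,0,0,0.02,0,0,0,0,0,0.02,0,0,0])

```text
t: 19.7
tool_pos: [0.4813, -0.1753, 0.1421]
eef_rot: [2.113, 2.325, 0.0]
force: [-0.5, -1.3, -3.2]
finger_gap: 0.199
grip_force: 68.8
```

Request:
carry_out(commands=[0,0,0.005,0,0,0,0,0,0.01,0,0,0,0,0,0.015,0,0,0,0,0,0.02,0,0,0,0,0,0.025,0,0,0,0,0,0.03,0,0,0,0,0,0.035,0,0,0,0,0,0.035,0,0,0,0,0,0.035,0,0,0,0,0,0.035,0,0,0])

```text
t: 20.95
tool_pos: [0.4814, -0.1753, 0.1316]
eef_rot: [2.113, 2.325, 0.0]
force: [-0.8, 0.0, -3.8]
finger_gap: 0.2
grip_force: 68.8
```

Request:
carry_out(commands=[0,0,0.004,0,0,0,0,0,0.008,0,0,0,0,0,0.012,0,0,0,0,0,0.016,0,0,0,0,0,0.02,0,0,0,0,0,0.024,0,0,0,0,0,0.028,0,0,0,0,0,0.032,0,0,0,0,0,0.034,0,0,0,0,0,0.034,0,0,0])

```text
t: 22.2
tool_pos: [0.4813, -0.1753, 0.1213]
eef_rot: [-2.113, -2.325, 0.0]
force: [0.0, -0.1, -4.3]
finger_gap: 0.204
grip_force: 68.8
```

Request:
carry_out(commands=[0,0,0.003,0,0,0,0,0,0.006,0,0,0,0,0,0.009,0,0,0,0,0,0.012,0,0,0,0,0,0.015,0,0,0,0,0,0.015,0,0,0,0,0,0.015,0,0,0,0,0,0.015,0,0,0,0,0,0.015,0,0,0,0,0,0.015,0,0,0])

```text
t: 23.45
tool_pos: [0.4814, -0.1753, 0.1169]
eef_rot: [2.113, 2.325, 0.0]
force: [-0.8, 1.4, -3.7]
finger_gap: 0.202
grip_force: 68.8
```

The tip is about 7 mm past the sleeve face with no reaction, so the square has been found. I'll continue down.

Request:
carry_out(commands=[0,0,0.008,0,0,0,0,0,0.016,0,0,0,0,0,0.024,0,0,0,0,0,0.032,0,0,0,0,0,0.04,0,0,0,0,0,0.048,0,0,0,0,0,0.056,0,0,0,0,0,0.064,0,0,0,0,0,0.07,0,0,0,0,0,0.07,0,0,0])

```text
t: 24.7
tool_pos: [0.4812, -0.1753, 0.0957]
eef_rot: [-2.113, -2.324, 0.0]
force: [0.1, 0.0, -3.2]
finger_gap: 0.202
grip_force: 68.8
```

Request:
carry_out(commands=[0,0,0.003,0,0,0,0,0,0.006,0,0,0,0,0,0.009,0,0,0,0,0,0.012,0,0,0,0,0,0.014,0,0,0,0,0,0.014,0,0,0,0,0,0.014,0,0,0,0,0,0.014,0,0,0,0,0,0.014,0,0,0,0,0,0.014,0,0,0])

```text
t: 25.95
tool_pos: [0.4813, -0.1753, 0.0917]
eef_rot: [-2.113, -2.325, -0.0]
force: [-0.5, 0.4, -3.2]
finger_gap: 0.204
grip_force: 68.8
```

Expected home is at TCP z of about 0.0897, so the last 2–3 mm go in fine steps.

Request:
carry_out(commands=[0,0,0.001,0,0,0,0,0,0.002,0,0,0,0,0,0.003,0,0,0,0,0,0.004,0,0,0,0,0,0.005,0,0,0,0,0,0.005,0,0,0,0,0,0.005,0,0,0,0,0,0.005,0,0,0,0,0,0.005,0,0,0,0,0,0.005,0,0,0])

```text
t: 27.2
tool_pos: [0.4813, -0.1753, 0.0902]
eef_rot: [-2.113, -2.325, 0.0]
force: [0.8, -0.2, -3.9]
finger_gap: 0.202
grip_force: 68.8
```

Request:
carry_out(commands=[0,0,0.001,0,0,0,0,0,0.002,0,0,0,0,0,0.003,0,0,0,0,0,0.003,0,0,0,0,0,0.003,0,0,0,0,0,0.003,0,0,0,0,0,0.003,0,0,0,0,0,0.003,0,0,0,0,0,0.003,0,0,0,0,0,0.003,0,0,0])

```text
t: 28.45
tool_pos: [0.4813, -0.1753, 0.0896]
eef_rot: [-2.113, -2.325, -0.001]
force: [-2.8, 1.3, 5.3]
finger_gap: 0.195
grip_force: 69.9
```

The collar met the rim at exactly the expected height, with about 9 N of push. Releasing and retreating straight up.

Request:
carry_out(commands=[0,0,0,0,0,0,0,0,0,0,0,0,0,0,0,0,0,0,0,0,0,0,0,0,0,0,0,0,0,0,0,0,0,0,0,0,0,0,0,0,0,0,0,0,0,0,0,0,0,0,0,0,0,0,0,0,0,0,0,0], fingers=-0.4, squeeze=20)

```text
t: 29.7
tool_pos: [0.4813, -0.1753, 0.0893]
eef_rot: [-2.113, -2.325, 0.0]
force: [-0.6, -0.1, 0.2]
finger_gap: 0.7
grip_force: 0.0
```

Request:
carry_out(commands=[0,0,-0.02,0,0,0,0,0,-0.05,0,0,0,0,0,-0.1,0,0,0,0,0,-0.16,0,0,0,0,0,-0.22,0,0,0,0,0,-0.28,0,0,0,0,0,-0.34,0,0,0,0,0,-0.4,0,0,0,0,0,-0.4,0,0,0,0,0,-0.4,0,0,0])

```text
t: 30.95
tool_pos: [0.481, -0.1751, 0.2091]
eef_rot: [-2.113, -2.325, -0.0]
force: [-0.1, -0.4, -0.3]
finger_gap: 0.703
grip_force: 0.0
```

```bash
python3 - <<'E'
from h import *
np.set_printoptions(precision=4,suppress=True)
s=readout.state();print(s["t"],s["tool_pos"],s["force"],s["finger_gap"])
for n in("side","wrist"):
    p,c=shot(n)
    print(n,"exp lug/origin",proj(c,[[.4813,-.1753,.146],[.4813,-.1753,.108]]).ravel())
    for q in("spindle_lug","spindle"): print(q,[(np.round(d["location"],1),round(d["confidence"],2)) for d in nets.spot_point(p,q)][:5])
E
```

```text
30.95 [ 0.481  -0.1751  0.2091] [-0.0792 -0.3971 -0.31  ] 0.7032952394452776
side exp lug/origin [333.3659 222.6576 333.3803 234.8864]
spindle_lug [(array([288.4, 148.8]), 0.75), (array([332. , 232.5]), 0.74), (array([207.3, 180. ]), 0.73), (array([335.2, 223.4]), 0.69), (array([284.3, 191.6]), 0.67)]
spindle [(array([207. , 192.8]), 0.93), (array([288.1, 155.8]), 0.87), (array([213.6, 172.2]), 0.84), (array([327.7, 187.6]), 0.67), (array([334.4, 236.1]), 0.62)]
wrist exp lug/origin [314.097  200.5424 314.0263 188.6947]
spindle_lug [(array([318.4, 202.8]), 0.88)]
spindle [(array([314., 188.]), 0.9)]
```

```bash
python3 -c "
from workcell import bot
print(bot.finish_job())"
```

```text
the job is handed in; nothing more can be done
None
```

The spindle is fitted and the job is handed in at about 31 s: collar on the bush rim, shank through the sleeve's square, about 9 N of push at contact, gripper open and clear; the first grip closed on nothing (the real fingertips ended about 39 mm short of the reported TCP), and no verdict was returned.

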